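Load the vial rack and point out the injection vial

ROBOT

A 7-joint arm with a two-finger parallel gripper is mounted at the origin on a cart in front of the work surface, level with it; the furniture and walls round the work are solid. World frame = base frame: x ahead of the robot, y to its left, z up, the work surface at z = 0. Lengths are in m, angles in degrees, forces in N, time in s.
With the tool pointing down it reaches from about 0.425 to 1.025 m from the base axis. Payload 9.4 kg.
Tool frame: the origin (TCP) lies at the very end of the fingers, on their centre line; the grasp point (between the pads) lies bot.grip_depth behind it (bot.grip_depth is the distance from the TCP to the grasp point, in m); z points along the fingers, y is the line along which they close (so a half turn about z gives the same grasp; the last joint's range is limited). The gripper opens to 93 mm and grips with 3 to 60 N. Pads are 15 mm wide; open, the fingers measure 128 mm over their backs; the gripper's body (75 mm by 188 mm) begins 65 mm behind the grasp point.
Start: joints at [65.22, 34.337, -0.143, 91.639, 0.103, 54.024, -4.572], TCP at [0.253, -0.68, 0.219] pointing down, gripper open.
Joint ranges: [-147.43, 147.43], [-19.82, 112.94], [-74.19, 73.91], [6.32, 146.72], [-59.91, 239.91], [6.04, 106.73], [-150.56, 150.56]. Speed limits (degrees/s): [127.2, 127.2, 172.46, 172.46, 180, 180, 180].

INTERFACE

Orientations are given as a 3x3 rotation matrix whose columns are the frame's x, y, z axes.
In Python, from cell import readout, grab_frame, finish_job, bot gives the robot as it stands.
- The arm moves only by the shell command python3 -m creep 'ROWS' [FORCE]. ROWS is text: rows parted by semicolons, each of 7 numbers parted by spaces: the shift along the world's x, y, z in cm, then the turn, a rotation vector about the world's x, y, z in degrees, then the gripper command: -1 is shut, 1 is fully open, values between are in proportion. A call has 1 to 20 rows; each row is the pose to reach, as a shift and turn from the pose commanded when the call began; what a row does not reach only later rows make up. A row lasts 1/10 s, in which the tool goes at most 50 mm and 8.59 degrees, less where a joint would pass 70% of its speed; a pose out of reach is approached as far as the arm can. A call with a gripper value outside its range is refused whole. The fingers move at their own pace and stop on an object; FORCE is the grip in N (left out, the last holds). Time passes only in rows, so rows that repeat a pose let the fingers close. It gives the time, the measured TCP pose, the force, the opening and the grip force at its end, in the units of the state.
- readout.observe(): the state, without advancing time (a new reading comes with each control period).
- grab_frame(name): name is "scene" or "top" or "wrist"; returns a dict with "img" (384x512x3 uint8, red, green, blue), "fx", "fy", "cx", "cy" (pixels), "R" (3x3) and "t" (3): a world point X has camera coordinates R X + t; the wrist camera has in their place "tool_from_camera" (4x4, takes a point from camera to tool coordinates, whose origin is the TCP and whose axes are the flange's). Camera axes: x right, y down, z forward; pixel columns grow to the right and rows downward; lengths in m; the calibration is good to about 2 mm. A picture is of the moment at which its call begins: read the wrist's pose just before it. There is no depth.
- finish_job(): hands the job in; it is judged then, once.
The state is a dict: "t": time; "qpos": joint angles; "dq": joint speeds; "effort": joint torques, N m; "tcp_pos": TCP position; "tcp_rot": TCP orientation; "force": force on the tool from outside, world axes, zero at the start; "torque": the same for the moment, N m; "opening": finger opening in m; "gripper_force": force on a finger pad.
Only numpy, scipy, OpenCV 4.12 (cv2) and the standard library are available. Lean on these libraries where they do the work, as an engineer would, in place of code of your own. Each camera call takes 0.05 s, during which the arm holds its last target. There are 200 camera calls.

TASK

The sampler's pick-up position must be taught: push the white vial rack fully home against the end stop of its nest, then push the red latch shut behind it, so that the rack cannot shift. Then point straight down at the one black-capped vial, with the fingertips about a finger's breadth above the middle of its cap, hold that for two seconds, and finish still pointing there. Only push gently with the fingertips: grip and lift nothing, touch no vial, and leave the things standing around where they are.

Things in the scene. Friction and masses are not known exactly. Their poses are not given: they have to be found in the camera images.
- nest: fixed aluminium rack nest, 128 mm (x) by 205 mm (y), its plate's top 8 mm above the worktop; black rails along y, 14 mm high, 96 mm apart, guide the rack with 2 mm play each side. The padded end stop is at its -y end: the rack slides in along the nest's -y. Origin: at worktop height, midway between the rails, 87.5 mm from the stop's pads
- rack: white rack with 2 by 4 holes for vials, the rear ones empty, 92 mm (x) by 168 mm (y) by 32 mm high, 0.13 to 0.22 kg plus vials, loose, standing on the nest plate with its long side along the rails, at the start 30 to 55 mm short of the stop. Too wide to grip. Origin: centre of its underside; fully home at y = -3.5 mm in the nest's frame. Slides with 1 to 3 N
- rack_push (a point): middle of the rack's rear end face (its +y face, the one to push on), 16 mm above the rack's underside, 24 mm above the worktop
- latch (a joint): red swing latch: lever 60 mm long from its pivot, 10 mm thick, 20 to 39 mm above the worktop, at the nest's far rear corner. 0 = fully open (lever leans 0.4 rad from the nest's +y toward +x), grows anticlockwise seen from above; 1.97 rad = shut (lever along the nest's -x, 2 mm behind a rack that is home). Stays where left, moves with under 1 N, cannot shut while the rack is not home
- latch_pivot (a point): pivot of the latch, at the middle of the lever's height; 58 mm to +x and 87.5 mm to +y of the nest's origin
- latch_end (a point): point on the lever's middle line, 45 mm out from the pivot, at the middle of its height; moves with the lever. Its outer side is the side away from the rack, to be pushed; the 17 mm high rim of a white tray lies close by or under the open lever
- vial_black_cap (a point): the vial to point at: 24 mm wide, 51 mm tall, amber, the only one with a black cap; it stands in one of the rack's front holes (40 mm apart) with its cap's top 23 mm above the rack's top. The point is the middle of the cap's top, 63 mm above the worktop
- vial_blue_1_cap (a point): vial with a blue cap, 24 mm wide, 51 mm tall, in a rack hole; not the one to point at. The point is the middle of its cap's top
- vial_blue_2_cap (a point): vial with a blue cap, 24 mm wide, 51 mm tall, in a rack hole; not the one to point at. The point is the middle of its cap's top
- vial_blue_3_cap (a point): vial with a blue cap, 24 mm wide, 51 mm tall, in a rack hole; not the one to point at. The point is the middle of its cap's top
- vial_blue_4_cap (a point): vial with a blue cap, 24 mm wide, 51 mm tall, in a rack hole; not the one to point at. The point is the middle of its cap's top
- beaker: clear low beaker standing in front of the tall black cabinet on the right (0.36 m tall, front at x = 0.53, from y = -0.09 to -0.48, keep the arm clear of it), 64 mm wide, 83 mm tall; bystander, origin under its centre
- small_bottle: clear bottle with blue cap, 56 mm wide, 104 mm tall; bystander, origin under its centre
- spanner: small steel open-ended spanner lying on the worktop, 129 mm long, along its y; bystander, origin under its middle
- marker: blue and white marker pen lying in the white tray, 130 mm long, along its y; bystander, origin under its middle
Things that resemble listed ones, but are neither listed nor needed, are in the scene too. Leave any pink or yellow look-alike of the part that bears vial_black_cap alone.

How it is judged:
By the outcome, as a careful person would: the job done as asked, in the order asked, and still so for the second after the job is handed in, with the robot touching nothing.
It also fails if it takes over 56 s, if anything falls off the work surface, if the arm or the gripper's body presses on something with over 40 N, if the wrist force passes 120 N, or if a joint passes its speed limit or range.

## Working session

There is one attempt and no reset: what is moved stays moved. The work goes in short steps, Python scripts to look and compute and a shell command to move; the robot and the scene stay as the last step left them, time stands still between calls to the robot, and variables do not carry over. Pictures are saved under pics/ and viewed, at most 10 in all, crops included, and the job is handed in when it is done.

```bash
mkdir -p pics; ls; python3 - <<'E'
from cell import readout, grab_frame, bot
import cv2
s=readout.observe(); print({k:s[k] for k in('t','tcp_pos','tcp_rot','force','opening')}, bot.grip_depth)
for n in("scene","top"):
    f=grab_frame(n); cv2.imwrite(f"pics/{n}0.png",cv2.resize(f["img"][:,:,::-1],(800,600),interpolation=cv2.INTER_CUBIC)); print(n,f["fx"],f["cx"],f["cy"],f["R"],f["t"])
E
```

```text
pics
{'t': 0.0, 'tcp_pos': array([ 0.25239018, -0.67912675,  0.217767  ]), 'tcp_rot': array([[ 9.37329459e-01,  3.48443773e-01, -6.49290176e-04],
       [ 3.48444358e-01, -9.37328409e-01,  1.40829148e-03],
       [-1.17887731e-04, -1.54627459e-03, -9.99998798e-01]]), 'force': array([-0.38997623, -0.39996152,  0.08426977]), 'opening': 0.09298887697224661} 0.0188
scene 347.1882480153851 258.28374174556376 190.13973899614692 [[-0.55272382 -0.83307881 -0.0218193 ]
 [-0.41120606  0.29540927 -0.86234734]
 [ 0.72484892 -0.46766769 -0.50584679]] [0.28116248 0.30767259 0.59722395]
top 450.7200863012688 261.8827964918226 194.5224835131273 [[ 0.01269021 -0.99986022 -0.01088557]
 [-0.99736483 -0.01187935 -0.07157006]
 [ 0.07143074  0.01176512 -0.99737617]] [-0.02644995  0.56361699  1.2591218 ]
```

View pics/scene0.png

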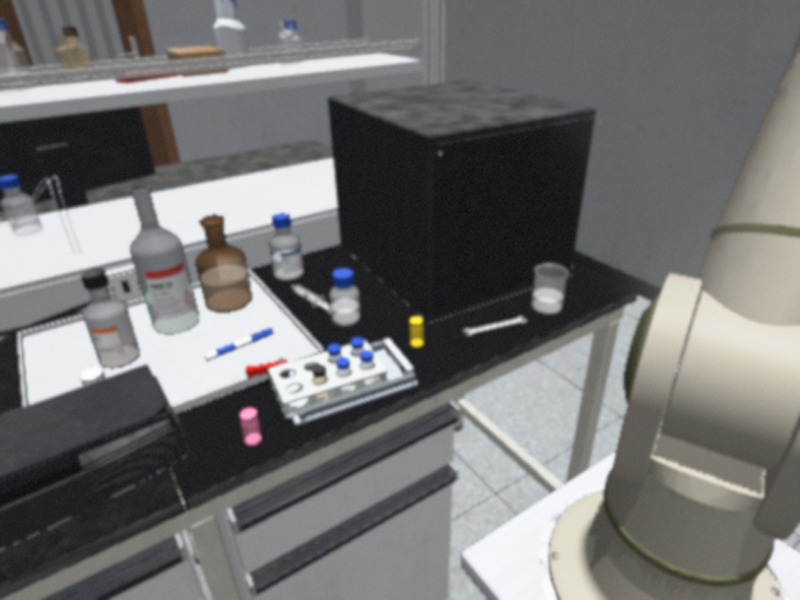

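View pics/top0.png

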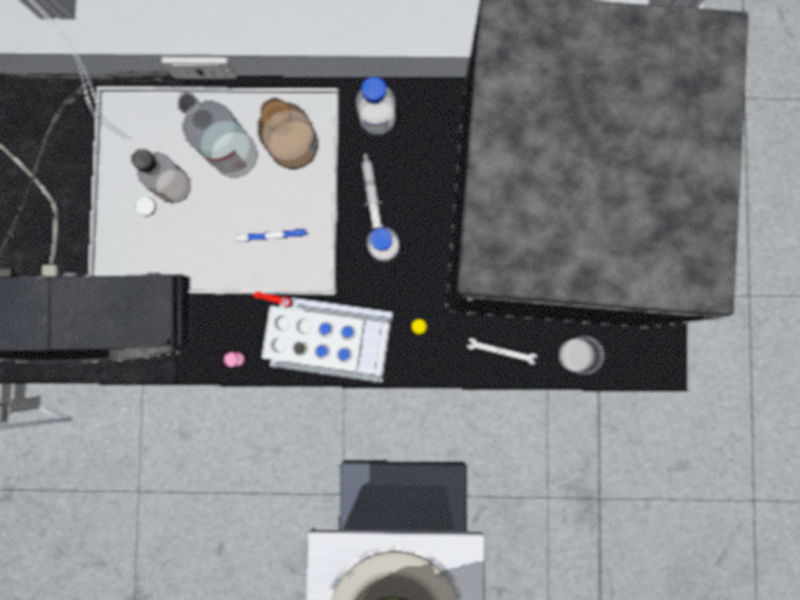

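Top view (800x600 scale): the rack is at (310,335), with the latch pivot near (288,302) and its tip at (256,294). The black cap is at (300,348) and the blue caps are at (325,328), (347,332), (321,351), (344,354). The look-alikes are pink (234,359) and yellow (419,326). I'll measure coarsely from this view, then go closer.

```bash
cat > h.py <<'E'
import numpy as np, cv2
from cell import readout, grab_frame
def cam(n):
    s=readout.observe(); f=grab_frame(n)
    if n=="wrist":
        T=np.eye(4);T[:3,:3]=s["tcp_rot"];T[:3,3]=s["tcp_pos"]; C=T@f["tool_from_camera"]
        f["Rc"],f["c"]=C[:3,:3],C[:3,3]
    else: f["Rc"]=f["R"].T; f["c"]=-f["R"].T@f["t"]
    f["hsv"]=cv2.cvtColor(f["img"],cv2.COLOR_RGB2HSV); return f
def ray(f,u,v,z):
    d=f["Rc"]@np.array([(u-f["cx"])/f["fx"],(v-f["cy"])/f["fy"],1]); return f["c"]+d*(z-f["c"][2])/d[2]
def proj(f,X):
    p=f["Rc"].T@(np.array(X)-f["c"]); return np.array([f["fx"]*p[0]/p[2]+f["cx"],f["fy"]*p[1]/p[2]+f["cy"]])
def blobs(m,amin=8):
    n,l,st,c=cv2.connectedComponentsWithStats(m.astype(np.uint8)); return [(c[i],st[i,4]) for i in range(1,n) if st[i,4]>=amin]
def mask(f,k):
    h,s,v=cv2.split(f["hsv"])
    return {"blue":(h>105)&(h<130)&(s>120)&(v>60),"red":((h<8)|(h>172))&(s>150)&(v>90),
      "yellow":(h>22)&(h<35)&(s>150)&(v>90)}[k]
E
python3 - <<'E'
from h import *
np.set_printoptions(precision=4,suppress=True)
f=cam("top")
for k,z in(("blue",.063),("red",.03),("yellow",.05)):
    for c,a in blobs(mask(f,k)): print(k,c,a,ray(f,*c,z))
m=mask(f,"red"); ys,xs=np.nonzero(m)
print("latch box",cv2.boxPoints(cv2.minAreaRect(np.c_[xs,ys].astype(np.float32))))
print("black cap",ray(f,300*.64,348*.64,.063)); 
for p in((268,306),(263,359),(392,312),(383,381)): print(ray(f,p[0]*.64,p[1]*.64,.03))
print("pivot",ray(f,288*.64,302*.64,.03))
E
```

```text
blue [238.7864  56.2182] 220 [0.9491 0.0497 0.063 ]
blue [188.5106 148.7447] 47 [0.6854 0.1847 0.063 ]
blue [243.4266 152.4336] 143 [0.6768 0.0324 0.063 ]
blue [163.8214 151.    ] 28 [0.6784 0.253  0.063 ]
blue [207.6333 209.6333] 30 [0.5176 0.1281 0.063 ]
blue [221.8276 211.8276] 29 [0.512 0.089 0.063]
blue [205.3448 224.2759] 29 [0.4775 0.1335 0.063 ]
blue [219.4516 226.4194] 31 [0.4721 0.0948 0.063 ]
red [171.1928 190.2651] 83 [0.5722 0.2366 0.03  ]
yellow [267.6222 208.5   ] 90 [ 0.5232 -0.0362  0.05  ]
latch box [[160.5946 191.4324]
 [161.4595 186.2433]
 [185.6216 190.2703]
 [184.7568 195.4595]]
black cap [0.4812 0.1701 0.063 ]
[0.5564 0.2353 0.03  ]
[0.4609 0.2417 0.03  ]
[0.5483 0.0111 0.03  ]
[0.4244 0.0255 0.03  ]
pivot [0.5641 0.1993 0.03  ]
```

```bash
python3 -m creep '2 6 0 0 0 0 -1;4 12 0 0 0 0 -1;6 18 0 0 0 0 -1;7 23 0 0 0 0 -1;8 28 0 0 0 0 -1;10 33 0 0 0 0 -1;11 38 0 0 0 0 -1;13 42 0 0 0 0 -1;14 46 0 0 0 0 -1;14 46 0 0 0 0 -1'; python3 -c "
from cell import readout;print(readout.observe()['qpos'])"
```

```text
t: 1.15
tcp_pos: [0.3932, -0.2162, 0.2187]
tcp_rot: [[0.936, 0.351, 0.0], [0.351, -0.936, 0.001], [0.0, -0.0, -1.0]]
force: [0.8, 0.1, -0.0]
opening: 0.0173
gripper_force: 0.0
[ 25.11033681  15.62668081  -4.41246355 126.33014733   1.86603897
  38.10381691 -50.05529488]
```

```bash
python3 -m creep '1 5 0 0 0 0 -1;2 10 0 0 0 0 -1;3 15 0 0 0 0 -1;4 20 0 0 0 0 -1;5 25 0 0 0 8 -1;5 29 0 0 0 16 -1;6 32 0 0 0 24 -1;6 34 0 0 0 32 -1;6 36 0 0 0 40 -1;6 36 0 0 0 48 -1;6 36 0 0 0 56 -1;6 36 0 0 0 61.5 -1;6 36 0 0 0 61.5 -1;6 36 0 0 0 61.5 -1'; python3 - <<'E'
from h import *
f=cam("wrist"); print(f["c"],f["Rc"],readout.observe()["qpos"]); np.save("w1.npy",f,allow_pickle=True)
cv2.imwrite("pics/w1.png",cv2.resize(f["img"][:,:,::-1],(800,600),interpolation=cv2.INTER_CUBIC))
E
```

```text
t: 2.55
tcp_pos: [0.4525, 0.1402, 0.2185]
tcp_rot: [[0.144, 0.99, -0.0], [0.99, -0.144, -0.0], [-0.0, -0.0, -1.0]]
force: [0.7, -1.3, 0.6]
opening: 0.0003
gripper_force: 0.0
[0.46536751 0.22423669 0.38518644] [[ 9.89368120e-01 -1.38577584e-01 -4.41245516e-02]
 [-1.45430564e-01 -9.44429548e-01 -2.94792775e-01]
 [-8.20859739e-04  2.98075632e-01 -9.54541902e-01]] [ -3.95210966  18.93703103 -25.87286565 122.53545915  12.47159857
  40.99062637 -46.35980013]
```

View pics/w1.png

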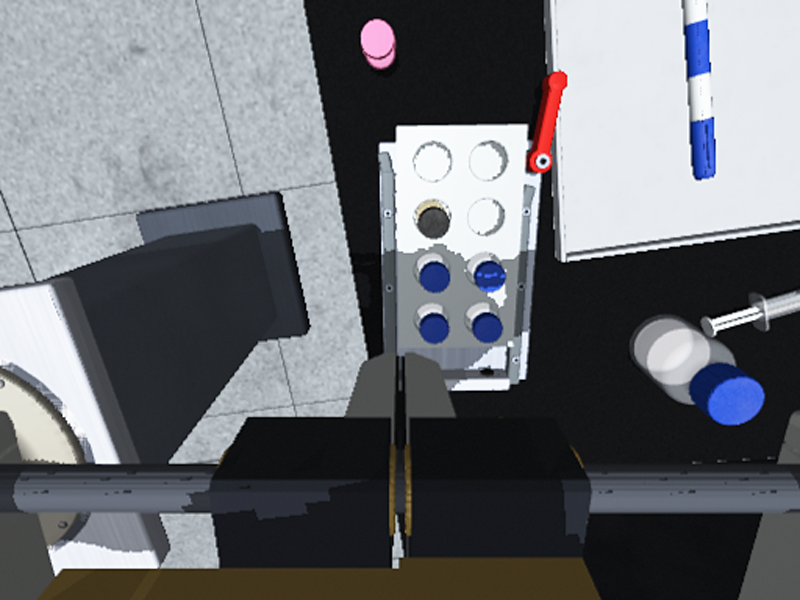

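The wrist view (800x600) shows the rack's rear edge running from (397,126) to (527,125). The latch pivot screw is at (542,161), the lever end at (557,79) and the tray rim beside the lever. Candidates for the vial: black cap (432,220), blue caps (434,276), (489,276), (433,325), (487,325), pink cylinder (378,40). The one at (432,220) is the only black cap and it stands in the rack, so it fits. I'll confirm it in one crop and measure.

```bash
python3 - <<'E'
from h import *
np.set_printoptions(precision=4,suppress=True)
f=np.load("w1.npy",allow_pickle=True).item()
k=.64
P={n:ray(f,u*k,v*k,z) for n,u,v,z in(("piv",542,161,.039),("tip",557,79,.039),("rL",397,126,.04),("rR",527,125,.04),("h1",432,161,.04),("h2",487,161,.04),("h3",486,216,.04),("black",432,222,.063),("pinktop",377,38,.05),("pinkbase",380,60,0),("trayc",562,261,.0))}
for n,p in P.items(): print(n,p)
for c,a in blobs(mask(f,"blue"),40): print("blue",c/k,ray(f,*c,.063))
h,s,v=cv2.split(f["hsv"]); 
im=f["img"]; cv2.imwrite("pics/c1.png",cv2.resize(im[70:250,225:375,::-1],(500,600),interpolation=cv2.INTER_CUBIC))
# black cap centroid
dm=(v<110)&(s<80); dm[:125]=0;dm[:,:262]=0;dm[158:]=0;dm[:,292:]=0
for c,a in blobs(dm,30): print("dark",c/k,a,ray(f,*c,.063))
e=P["rL"]-P["rR"]; print(np.linalg.norm(e), "rack x yaw",np.degrees(np.arctan2(-e[1],-e[0])))
E
```

```text
piv [0.5654 0.2037 0.039 ]
tip [0.5785 0.2561 0.039 ]
rL [0.4659 0.2421 0.04  ]
rR [0.556  0.2295 0.04  ]
h1 [0.4872 0.2152 0.04  ]
h2 [0.5262 0.2095 0.04  ]
h3 [0.5219 0.1706 0.04  ]
black [0.4807 0.1755 0.063 ]
pinktop [0.461  0.2963 0.05  ]
pinkbase [0.4602 0.2922 0.    ]
trayc [0.589 0.117 0.   ]
blue [697.0469  47.6719] [0.6579 0.2591 0.063 ]
blue [702.8177 147.7309] [0.6643 0.1981 0.063 ]
blue [489.1391 275.9804] [0.5165 0.1311 0.063 ]
blue [434.1879 276.8651] [0.4773 0.1362 0.063 ]
blue [433.4606 328.2928] [0.4719 0.097  0.063 ]
blue [486.6625 327.4674] [0.5112 0.0919 0.063 ]
blue [726.5019 393.5452] [0.6912 0.0098 0.063 ]
dark [433.1543 222.041 ] 320 [0.4815 0.1754 0.063 ]
0.09101079641436409 rack x yaw -7.950719817798424
```

View pics/c1.png

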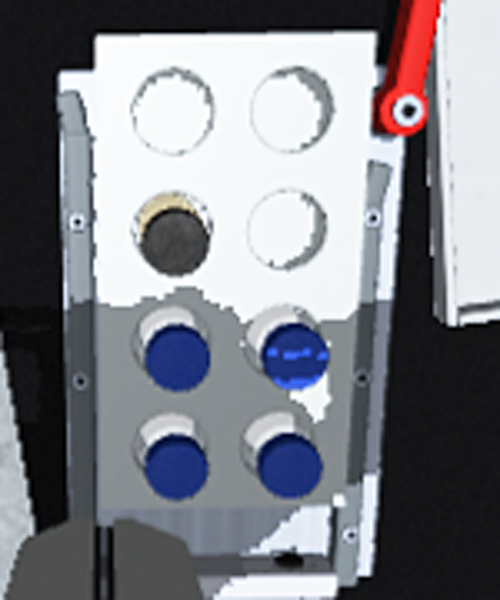

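Crop confirms it: the black cap is in the second row from the rear, left column, at world (0.481, 0.175). Nest yaw is about -8°, and the rack is about 31 mm short. Next I lower the closed fingers behind the rack.

```bash
python3 -m creep '2 4.5 0 0 0 0 -1;4 9 0 0 0 0 -1;6.4 13.4 0 0 0 0 -1;6.4 13.4 -4 0 0 0 -1;6.4 13.4 -8 0 0 0 -1;6.4 13.4 -12 0 0 0 -1;6.4 13.4 -15 0 0 0 -1;6.4 13.4 -18 0 0 0 -1;6.4 13.4 -19.4 0 0 0 -1;6.4 13.4 -19.4 0 0 0 -1'; python3 - <<'E'
from h import *
f=cam("wrist")
cv2.imwrite("pics/w2.png",cv2.resize(f["img"][:,:,::-1],(800,600),interpolation=cv2.INTER_CUBIC))
E
```

```text
t: 3.6
tcp_pos: [0.5156, 0.2741, 0.0231]
tcp_rot: [[0.142, 0.99, -0.002], [0.99, -0.142, -0.002], [-0.002, -0.002, -1.0]]
force: [0.6, 1.4, -0.4]
opening: 0.0004
gripper_force: 0.0
```

View pics/w2.png

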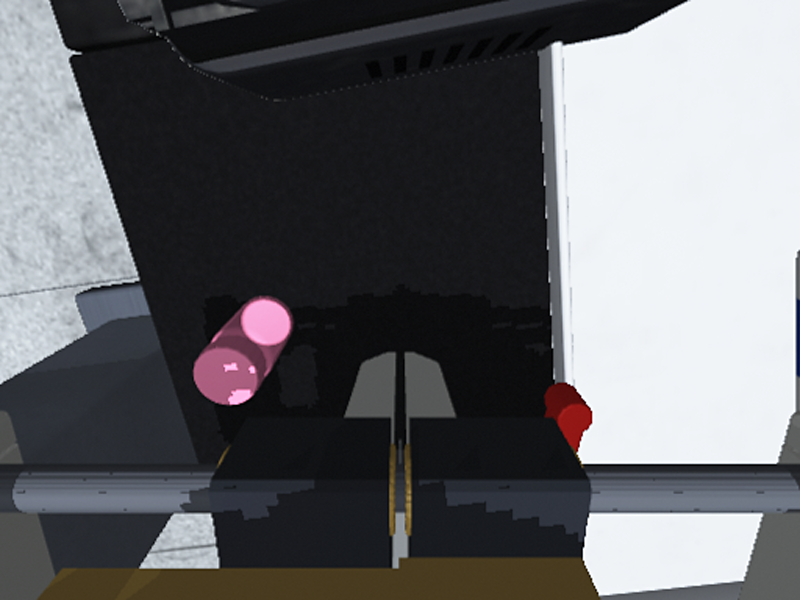

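The picture shows the fingertips free behind the rack. Pink is at (245,350), well to the left, and the latch tip is at (568,400), to the right. Now a gentle push along the nest's -y.

```bash
python3 -m creep '-0.14 -1 0 0 0 0 -1;-0.25 -1.8 0 0 0 0 -1;-0.3 -2.2 0 0 0 0 -1;-0.36 -2.6 0 0 0 0 -1;-0.42 -3 0 0 0 0 -1;-0.48 -3.4 0 0 0 0 -1;-0.53 -3.8 0 0 0 0 -1;-0.59 -4.2 0 0 0 0 -1;-0.65 -4.6 0 0 0 0 -1;-0.7 -5 0 0 0 0 -1;-0.73 -5.2 0 0 0 0 -1;-0.73 -5.2 0 0 0 0 -1'
```

```text
t: 4.85
tcp_pos: [0.509, 0.2216, 0.0245]
tcp_rot: [[0.142, 0.99, -0.001], [0.99, -0.142, -0.001], [-0.001, -0.0, -1.0]]
force: [0.6, 0.3, 0.2]
opening: 0.0004
gripper_force: 0.0
```

```bash
python3 -m creep '-0.03 -0.2 0 0 0 0 -1;-0.06 -0.4 0 0 0 0 -1;-0.08 -0.6 0 0 0 0 -1;-0.11 -0.8 0 0 0 0 -1;-0.11 -0.8 0 0 0 0 -1;-0.11 -0.8 0 0 0 0 -1'
```

```text
t: 5.45
tcp_pos: [0.508, 0.214, 0.0246]
tcp_rot: [[0.141, 0.99, -0.0], [0.99, -0.141, -0.001], [-0.001, -0.0, -1.0]]
force: [0.5, 1.0, -0.4]
opening: 0.0008
gripper_force: 0.0
```

```bash
python3 -m creep '-0.01 -0.1 0 0 0 0 -1;-0.03 -0.2 0 0 0 0 -1;-0.04 -0.3 0 0 0 0 -1;-0.04 -0.3 0 0 0 0 -1'; python3 -m creep '-0.01 -0.1 0 0 0 0 -1;-0.03 -0.2 0 0 0 0 -1;-0.04 -0.3 0 0 0 0 -1;-0.04 -0.3 0 0 0 0 -1'
```

```text
t: 5.85
tcp_pos: [0.5079, 0.2128, 0.0248]
tcp_rot: [[0.14, 0.99, 0.001], [0.99, -0.14, 0.002], [0.002, 0.001, -1.0]]
force: [-0.3, 5.0, -0.6]
opening: 0.0002
gripper_force: 2.5
t: 6.25
tcp_pos: [0.5081, 0.2127, 0.0252]
tcp_rot: [[0.139, 0.99, 0.003], [0.99, -0.139, 0.006], [0.006, 0.002, -1.0]]
force: [-0.9, 11.9, -0.3]
opening: 0.0003
gripper_force: 5.8
```

The rack has stopped against the pads (force rose to 12 N with no further motion). Now I back off, lift and check from above.

```bash
python3 -m creep '0.1 1 0 0 0 0 -1;0.4 3 0 0 0 0 -1;0.5 3.5 0 0 0 0 -1;0.5 3.5 4 0 0 0 -1;1 3 9 0 0 0 -1;3 0 14 0 0 0 -1;3.5 -3 19 0 0 0 -1;3.5 -5 19 0 0 0 -1;3.5 -5 19 0 0 0 -1;3.5 -5 19 0 0 0 -1'; python3 - <<'E'
from h import *
np.set_printoptions(precision=4,suppress=True)
f=cam("wrist"); np.save("w3.npy",f,allow_pickle=True)
cv2.imwrite("pics/w3.png",cv2.resize(f["img"][:,:,::-1],(800,600),interpolation=cv2.INTER_CUBIC))
for c,a in blobs(mask(f,"blue"),40): print("blue",c/.64,ray(f,*c,.063))
m=mask(f,"red");ys,xs=np.nonzero(m);print(cv2.boxPoints(cv2.minAreaRect(np.c_[xs,ys].astype(np.float32)))/.64)
E
```

```text
t: 7.25
tcp_pos: [0.5424, 0.1578, 0.2148]
tcp_rot: [[0.143, 0.99, 0.0], [0.99, -0.143, -0.0], [-0.0, 0.0, -1.0]]
force: [0.2, 0.6, 0.4]
opening: 0.0003
gripper_force: 0.0
blue [573.6949  93.5294] [0.6693 0.2613 0.063 ]
blue [586.1957 189.6981] [0.6757 0.2002 0.063 ]
blue [317.5939 355.5002] [0.4732 0.1068 0.063 ]
blue [368.1455 351.0882] [0.5113 0.1049 0.063 ]
blue [320.4318 402.1477] [0.4676 0.0677 0.063 ]
blue [600.2101 433.9636] [0.682  0.0078 0.063 ]
[[407.6898 212.7613]
 [419.102  115.7583]
 [441.7662 118.4247]
 [430.3541 215.4277]]
```

View pics/w3.png

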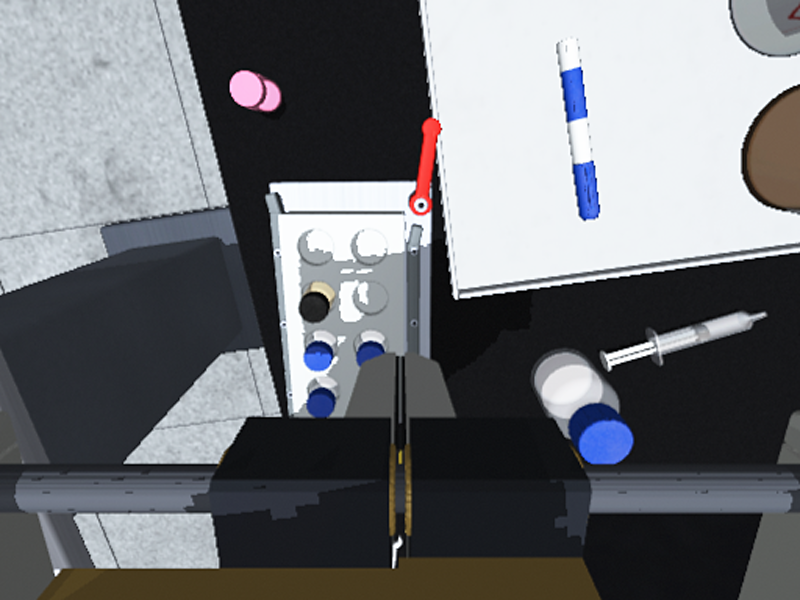

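The view shows the rack home-looking: its rear edge runs (284,213) to (405,215), just short of the pivot (421,205), and all vials are standing. The lever tip is at (431,127) over the tray rim. Next I check the gap and work out the latch path.

```bash
python3 - <<'E'
from h import *
np.set_printoptions(precision=4,suppress=True)
f=np.load("w3.npy",allow_pickle=True).item();k=.64
a=np.radians(-8);ex=np.array([np.cos(a),np.sin(a)]);ey=np.array([-np.sin(a),np.cos(a)])
P=ray(f,421*k,205*k,.039)[:2];T=ray(f,431*k,127*k,.039)[:2];d=T-P
print("piv",P,"tip",T,np.linalg.norm(d),"lever nest deg",np.degrees(np.arctan2(d@ey,d@ex)))
for u,v in((287,213),(345,214),(402,215)):
    q=ray(f,u*k,v*k,.04)[:2]-P; print("rear rel pivot x',y' mm",1e3*q@ex,1e3*q@ey)
b=ray(f,315.5*k,306*k,.063);print("black",b)
P=(P+[0.5654,0.2037])/2; c0=readout.observe()["tcp_pos"][:2]
def row(phi,r,over=0):
    p=np.radians(phi);dd=np.array([np.cos(p),np.sin(p)]);n=np.array([np.sin(p),-np.cos(p)])
    off=np.array([17.5,0 if abs(phi-90)<4 else (-7.5 if phi<90 else 7.5)])
    c=r*dd+(5+over)*n+off; return P+(c[0]*ex+c[1]*ey)/1e3
print("start dxy",(row(84,45,12)-c0)*100)
s=row(84,45,12)
for phi in list(range(84,181,8))+[180]: print(phi,((row(phi,45,0)-s)*100).round(2), row(phi,45)*100)
E
```

```text
piv [0.5652 0.2035] tip [0.579  0.2555] 0.053864309966697985 lever nest deg 83.10182826541298
rear rel pivot x',y' mm -98.02063697570505 -5.201912576420453
rear rel pivot x',y' mm -55.618286505063146 -6.128200049325844
rear rel pivot x',y' mm -13.896138441264302 -7.052165027742631
black [0.4793 0.1455 0.063 ]
start dxy [6.7016 7.4514]
84 [-1.16  0.29] [59.7317 23.6176]
92 [-1.67  1.21] [59.23  24.538]
100 [-2.19  2.05] [58.7093 25.3723]
108 [-2.82  2.05] [58.0777 25.3761]
116 [-3.44  1.96] [57.4516 25.2919]
124 [-4.05  1.79] [56.8434 25.1214]
132 [-4.63  1.54] [56.2648 24.8679]
140 [-5.17  1.21] [55.7272 24.5363]
148 [-5.66  0.81] [55.2409 24.1332]
156 [-6.08  0.34] [54.8154 23.6663]
164 [-6.44 -0.18] [54.4591 23.1447]
172 [-6.72 -0.75] [54.1788 22.5786]
180 [-6.92 -1.35] [53.9801 21.979 ]
180 [-6.92 -1.35] [53.9801 21.979 ]
```

```bash
python3 -m creep '3 3.5 0 0 0 0 -1;6.7 7.5 0 0 0 0 -1;6.7 7.5 -4 0 0 0 -1;6.7 7.5 -8 0 0 0 -1;6.7 7.5 -12 0 0 0 -1;6.7 7.5 -15.5 0 0 0 -1;6.7 7.5 -18 0 0 0 -1;6.7 7.5 -18.8 0 0 0 -1;6.7 7.5 -18.8 0 0 0 -1;6.7 7.5 -18.8 0 0 0 -1'
```

```text
t: 8.3
tcp_pos: [0.6094, 0.2345, 0.0272]
tcp_rot: [[0.14, 0.99, 0.0], [0.99, -0.14, 0.0], [0.001, 0.0, -1.0]]
force: [0.1, -0.5, 0.0]
opening: 0.0005
gripper_force: 0.0
```

```bash
python3 -m creep '-0.6 0.1 0 0 0 0 -1;-1.2 0.2 0 0 0 0 -1;-1.5 0.6 0 0 0 0 -1;-1.7 1 0 0 0 0 -1;-2 1.5 0 0 0 0 -1;-2.2 1.85 0 0 0 0 -1;-2.8 1.85 0 0 0 0 -1;-3.1 1.8 0 0 0 0 -1;-3.45 1.75 0 0 0 0 -1;-3.75 1.7 0 0 0 0 -1;-4.05 1.6 0 0 0 0 -1;-4.35 1.5 0 0 0 0 -1;-4.6 1.35 0 0 0 0 -1;-4.9 1.2 0 0 0 0 -1;-5.2 1 0 0 0 0 -1;-5.4 0.8 0 0 0 0 -1;-5.65 0.6 0 0 0 0 -1;-5.65 0.6 0 0 0 0 -1'
```

```text
t: 10.1
tcp_pos: [0.5524, 0.2388, 0.0266]
tcp_rot: [[0.141, 0.99, -0.0], [0.99, -0.141, -0.001], [-0.001, -0.0, -1.0]]
force: [-0.1, 0.4, 0.2]
opening: 0.0004
gripper_force: 0.1
```

```bash
python3 -m creep '-0.2 -0.25 0 0 0 0 -1;-0.45 -0.5 0 0 0 0 -1;-0.6 -0.75 0 0 0 0 -1;-0.8 -1 0 0 0 0 -1;-0.95 -1.25 0 0 0 0 -1;-1.1 -1.55 0 0 0 0 -1;-1.2 -1.85 0 0 0 0 -1;-1.3 -2.15 0 0 0 0 -1;-1.3 -2.15 0 0 0 0 -1'
```

```text
t: 11.0
tcp_pos: [0.5407, 0.2204, 0.0268]
tcp_rot: [[0.14, 0.99, 0.002], [0.99, -0.14, 0.004], [0.005, 0.002, -1.0]]
force: [3.3, 7.3, -4.6]
opening: 0.0004
gripper_force: 3.5
```

```bash
python3 -m creep '0 -0.1 0 0 0 0 -1;-0.02 -0.2 0 0 0 0 -1;-0.02 -0.25 0 0 0 0 -1;-0.02 -0.25 0 0 0 0 -1'; python3 -m creep '0.1 1 0 0 0 0 -1;0.4 3 0 0 0 0 -1;0.5 3.5 1 0 0 0 -1;0.5 3.5 5 0 0 0 -1;0.5 1 10 0 0 0 -1;-1 -3 14 0 0 0 -1;-3 -6 18 0 0 0 -1;-5 -8 18 0 0 0 -1;-5 -8 18 0 0 0 -1;-5 -8 18 0 0 0 -1'; python3 - <<'E'
from h import *
np.set_printoptions(precision=4,suppress=True)
f=cam("wrist"); np.save("w4.npy",f,allow_pickle=True)
cv2.imwrite("pics/w4.png",cv2.resize(f["img"][:,:,::-1],(800,600),interpolation=cv2.INTER_CUBIC))
for c,a in blobs(mask(f,"blue"),40): print("blue",c/.64,ray(f,*c,.063))
m=mask(f,"red");ys,xs=np.nonzero(m);b=cv2.boxPoints(cv2.minAreaRect(np.c_[xs,ys].astype(np.float32)));print(b/.64,[ray(f,*p,.035) for p in b])
h,s,v=cv2.split(f["hsv"]);dm=(v<110)&(s<80)
for c,a in blobs(dm,60):
    if a<1200: print("dark",c/.64,a,ray(f,*c,.063))
E
```

```text
t: 11.4
tcp_pos: [0.5407, 0.2202, 0.0269]
tcp_rot: [[0.138, 0.99, 0.003], [0.99, -0.138, 0.007], [0.008, 0.002, -1.0]]
force: [2.5, 12.3, -6.5]
opening: 0.0003
gripper_force: 6.2
t: 12.4
tcp_pos: [0.4898, 0.135, 0.2078]
tcp_rot: [[0.142, 0.99, 0.002], [0.99, -0.142, -0.0], [-0.0, 0.002, -1.0]]
force: [1.2, 0.4, -0.5]
opening: 0.0002
gripper_force: 0.0
blue [651.9012  44.9463] [0.6619 0.2585 0.063 ]
blue [660.2222 148.2972] [0.6683 0.1977 0.063 ]
blue [380.7865 321.8125] [0.4726 0.1063 0.063 ]
blue [435.474  321.7969] [0.5114 0.1007 0.063 ]
blue [442.3032 367.1875] [0.5121 0.0644 0.063 ]
blue [681.0897 401.9424] [0.6882 0.0095 0.063 ]
[[406.25  150.   ]
 [503.125 150.   ]
 [503.125 171.875]
 [406.25  171.875]] [array([0.5074, 0.22  , 0.035 ]), array([0.5744, 0.2103, 0.035 ]), array([0.5733, 0.1956, 0.035 ]), array([0.5053, 0.2054, 0.035 ])]
dark [662.3618 237.6594] 294 [0.671  0.1389 0.063 ]
dark [378.1579 269.5124] 332 [0.4767 0.1447 0.063 ]
dark [472.4137 320.9132] 554 [0.5377 0.0976 0.063 ]
```

View pics/w4.png

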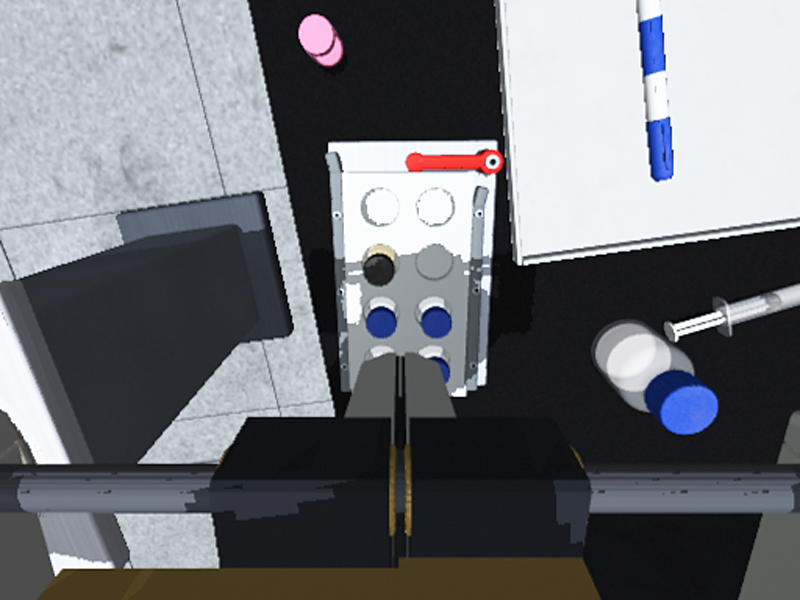

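The latch is shut: the lever runs from (406,161) to (492,161), square across the rack's rear. The black cap at (379,268) gives (0.477, 0.145), which matches the prediction. Moving over it and down.

```bash
python3 -m creep '-1.25 1 0 0 0 0 -1;-1.25 1 -3 0 0 0 -1;-1.25 1 -6 0 0 0 -1;-1.25 1 -9 0 0 0 -1;-1.25 1 -11 0 0 0 -1;-1.25 1 -12 0 0 0 -1;-1.25 1 -12.7 0 0 0 -1;-1.25 1 -12.7 0 0 0 -1;-1.25 1 -12.7 0 0 0 -1;-1.25 1 -12.7 0 0 0 -1'; python3 - <<'E'
from h import *
f=cam("scene"); p=readout.observe()["tcp_pos"]; print(p,proj(f,p),proj(f,(.4773,.145,.063)))
u,v=proj(f,(.49,.14,.06)).astype(int)
cv2.imwrite("pics/s5.png",cv2.resize(f["img"][max(v-60,0):v+45,u-70:u+70,::-1],(800,600),interpolation=cv2.INTER_CUBIC)); print(u-70,v-60)
E
```

```text
t: 13.45
tcp_pos: [0.4776, 0.1456, 0.0804]
tcp_rot: [[0.141, 0.99, 0.001], [0.99, -0.141, 0.0], [0.001, 0.001, -1.0]]
force: [0.0, -0.2, -0.0]
opening: 0.0006
gripper_force: 0.0
[0.47759405 0.14551746 0.08040774] [214.27703581 225.46704666] [215.13860088 231.26260025]
144 168
```

View pics/s5.png

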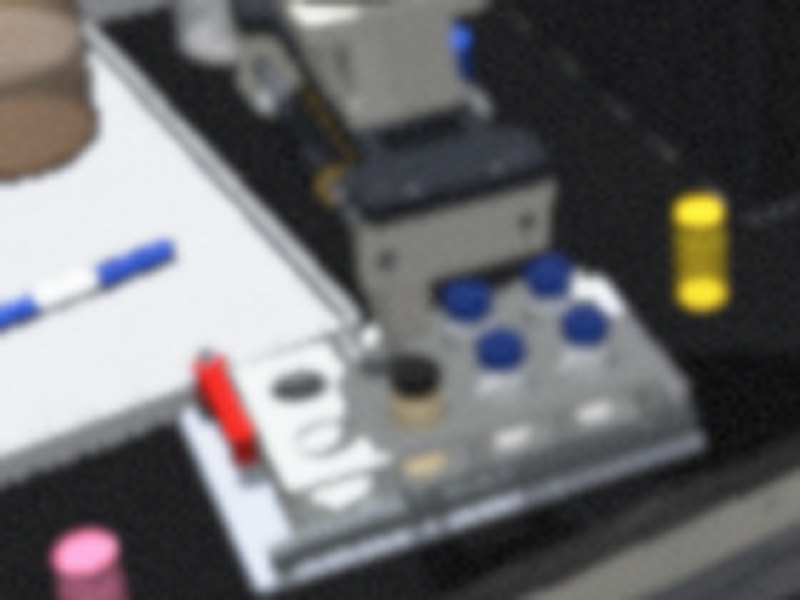

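The scene crop shows the fingertips just above the black cap at (414,373), with the latch shut and the vials standing. The nest model puts the cap at (0.478, 0.144), within 1.5 mm of where I am. I trim 1 mm and hold.

```bash
R='hold'; python3 -m creep '0 -0.1 0 0 0 0 -1;0 -0.1 0 0 0 0 -1;0 -0.1 0 0 0 0 -1;0 -0.1 0 0 0 0 -1;0 -0.1 0 0 0 0 -1;0 -0.1 0 0 0 0 -1;0 -0.1 0 0 0 0 -1;0 -0.1 0 0 0 0 -1;0 -0.1 0 0 0 0 -1;0 -0.1 0 0 0 0 -1;0 -0.1 0 0 0 0 -1;0 -0.1 0 0 0 0 -1;0 -0.1 0 0 0 0 -1;0 -0.1 0 0 0 0 -1;0 -0.1 0 0 0 0 -1' && python3 -m creep '0 0 0 0 0 0 -1;0 0 0 0 0 0 -1;0 0 0 0 0 0 -1;0 0 0 0 0 0 -1;0 0 0 0 0 0 -1;0 0 0 0 0 0 -1;0 0 0 0 0 0 -1;0 0 0 0 0 0 -1;0 0 0 0 0 0 -1;0 0 0 0 0 0 -1;0 0 0 0 0 0 -1;0 0 0 0 0 0 -1;0 0 0 0 0 0 -1;0 0 0 0 0 0 -1;0 0 0 0 0 0 -1' && python3 -c "
from cell import finish_job;print(finish_job())"
```

```text
t: 15.0
tcp_pos: [0.4771, 0.1444, 0.0796]
tcp_rot: [[0.141, 0.99, -0.0], [0.99, -0.141, -0.0], [-0.0, 0.0, -1.0]]
force: [-0.8, 0.6, -0.1]
opening: 0.0004
gripper_force: 0.0
t: 16.5
tcp_pos: [0.4771, 0.1444, 0.0796]
tcp_rot: [[0.141, 0.99, 0.0], [0.99, -0.141, -0.0], [-0.0, 0.0, -1.0]]
force: [0.1, 0.7, 0.0]
opening: 0.0003
gripper_force: 0.0
the job is handed in; nothing more can be done
None
```

The job is handed in at 16.5 s: the rack is home against its stop, the latch is shut, and the closed fingertips held for about 3 s, and still point straight down, about 17 mm above the black cap, within about 1–2 mm of its middle by my measurements.

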